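Wet the instrument-cleaning brush and lay it ready

ROBOT

A 6-joint arm with a two-finger parallel gripper is mounted at the origin on the work surface. World frame = base frame: x ahead of the robot, y to its left, z up, the work surface at z = 0. Lengths are in mm, angles in rad, forces in N, time in s.
With the tool pointing down it reaches from about 275 to 1000 mm from the base axis. Payload 8.4 kg.
Tool frame: the origin (TCP) lies between the finger pads; the fingertips stand r.tips_ahead ahead of it and the grasp point (between the pads) lies 6 mm ahead of it (r.tips_ahead is the distance from the TCP to the fingertips, in mm); z points along the fingers, y is the line along which they close (so a half turn about z gives the same grasp; the last joint's range is limited). The gripper opens to 85 mm and grips with 20 to 120 N. Pads are 22 mm wide; open, the fingers measure 114 mm over their backs; the gripper's body (76 mm by 85 mm) begins 54 mm behind the grasp point. The pads swing forward as they close: fully open they stand 13 mm farther back than shut.
Start: joints at [1.129, 0.353, 1.633, -0, 1.155, -0.002], TCP at [266.098, 565.526, 256.281] pointing down, gripper open.
Joint ranges: [-2.63, 2.63], [-0.92, 2.1], [0.06, 2.66], [-1.3, 4.44], [0, 2.69], [-3.02, 3.02]. Speed limits (rad/s): [2.22, 2.22, 2.79, 3.14, 3.14, 3.14].

INTERFACE

Orientations are given as [roll, pitch, yaw] about the fixed x, y, z axes, in that order (R = Rz(yaw) Ry(pitch) Rx(roll)).
In Python, from rig import r gives the robot as it stands.
- The arm moves only by the tool carry_out, never from a script. Its arguments are lists of equal length, an entry for each row: "delta_pos": the shift along the tool's x, y, z in m, a list of three; "rot": the turn, a rotation vector about the tool's x, y, z in degrees, a list of three. A call has 1 to 8 rows; each row is the pose to reach, as a shift and turn from the pose commanded when the call began, along the tool's axes at that moment; what a row does not reach only later rows make up. A row lasts 1/8 s, in which the tool goes at most 62.5 mm and 10.7 degrees, less where a joint would pass 70% of its speed; a pose out of reach is approached as far as the arm can. A call with a gripper value outside its range is refused whole. "claw" is the finger opening in m, from 0 to 0.0854, set as the call begins (left out, the last holds). The fingers move at their own pace and stop on an object; "grip_force" is the grip in N (left out, the last holds). Time passes only in rows, so rows that repeat a pose let the fingers close. It gives the time, the measured TCP pose, the force, the opening and the grip force at its end, in the units of the state.
- r.sense(): the state, without advancing time (a new reading comes with each control period).
- r.grab_frame(name): name is "scene" or "top" or "wrist"; returns the picture (420x560x3 uint8, blue, green, red); there is no depth.
- r.camera_info(name): a dict with "fx", "fy", "cx", "cy" (pixels), "distortion" ([k1, k2, p1, p2, k3] as OpenCV has them; the pictures are not rectified), "pose" (4x4, takes a point from camera to world coordinates); the wrist camera has in their place "hand_eye" (4x4, takes a point from camera to tool coordinates, whose origin is the TCP and whose axes are the flange's). Camera axes: x right, y down, z forward; pixel columns grow to the right and rows downward; lengths in mm; the calibration is good to about 2 mm. A picture is of the moment at which its call begins: read the wrist's pose just before it. camera_info takes no time and is no camera call.
- r.sign_off(): hands the job in; it is judged then, once.
Trained networks look in the newest picture that a camera, given by its name, has taken for a name from the list of things; names that differ only in an ending like _2 or _b are one class to them, and where a whole thing is asked for, a point or a joint stands for the part that bears it (a point fixed in the world has none). Each returns a list of dicts, best first, with "p" (0 to 1); they miss things now and then, are a little off and sometimes report something else, mostly with a low value. They report only what shows in the picture. A call takes as long as a camera call. They do not tell look-alikes from the thing itself.
- r.recognise(thing, camera): "box" ([left, top, right, bottom] in pixels, round what is visible of it).
- r.cut_out(thing, camera): "mask" (420x560 bool, what is visible of it) and "box" ([left, top, right, bottom] in pixels, round what is visible of it).
The state is a dict: "clock": time; "qpos": joint angles; "qvel": joint speeds; "joint_efforts": joint torques, N m; "eef_pos": TCP position; "tcp_rot": TCP orientation; "contact_force": force on the tool from outside, world axes, zero at the start; "wrist_torque": the same for the moment, N m; "opening": opening from 0.0 (shut) to 1.0 (fully open); "grasp_force": force on a finger pad.
Only numpy, scipy, OpenCV 4.12 (cv2) and the standard library are available. Lean on these libraries where they do the work, as an engineer would, in place of code of your own. Each camera call takes 0.05 s, during which the arm holds its last target. There are 200 camera calls.

TASK

Get the cleaning brush ready for scrubbing the used instruments: take the lid off the steel pot and set it down flat beside it on the work surface, knob up. Then pick up the brush by its handle, dip the bristles into the pot to at least half its depth without jamming them into it, and lay the brush down flat in the steel tray, wholly inside it and not on top of the forceps. Do not drop the lid or the brush, shove the pot, or disturb the forceps and the other things around.

Things in the scene. Friction and masses are not known exactly. Their poses are not given: they have to be found in the camera images.
- pot_rim (a point): centre of the mouth of the round stainless steel pot, level with its rim. The pot is loose, 90 mm across and 70 mm high, 0.45 kg; wall 3 mm (84 mm bore), floor 4 mm thick. z axis up; the pot stands upright on the work surface. It stands somewhere in the middle of the work area with its lid on.
- lid_knob (a point): centre of the black knob on the pot's loose steel lid (0.11 kg). Knob: upright cylinder 24 mm across, 18 mm high, centred here. Lid disc 98 mm across, its top 13 mm below this point; under it a 76 mm wide, 6 mm deep step hangs loosely in the pot's mouth, so it simply lifts off. The step's underside is 26 mm below this point (its height when the lid lies on the work surface). z axis up
- brush_mid (a point): middle (lengthwise and in height) of the loose cleaning brush, 190 mm long, 0.07 kg; x axis along it to the bristles, z up as it lies flat on the mat (this point 9 mm above the mat). White handle, blue inlay, 20 mm wide, 18 high, from 95 mm behind this point to 20 ahead; thin neck; steel ferrule 28 mm wide at 50 to 62 mm; blue bristles 27 wide, 15 thick, 62 to 95 mm ahead
- brush_tip (a point): centre of the end of the bristles, on the brush's middle line 95 mm ahead of brush_mid; axes as brush_mid
- brush_tail (a point): end of the handle, on the brush's middle line 95 mm behind brush_mid; axes as brush_mid
- mat: fixed teal silicone mat, 240 mm (its x) by 160 mm (its y), 4 mm thick; origin at the middle of its underside. It lies left or right of the pot.
- tray: fixed shallow stainless instrument tray, outside 300 mm (its x) by 200 mm (its y), walls 22 mm high and 4 mm thick, floor 4 mm thick; origin at the middle of its underside. It lies on the other side of the pot from the mat. The two used forceps lie in its +y half, along x; the -y half (from its middle line to the wall) is free.
- brush: the brush itself: origin on its underside, 9 mm below brush_mid, axes as brush_mid
- lid: the lid itself: origin under its locating step, on the axis, 26 mm below lid_knob; z axis up through the knob
- pot: the pot itself: origin at the centre of its underside; z axis up
- forceps: steel thumb forceps, 180 mm long, 24 mm wide, 6 mm high, loose in the tray near its +y wall; leave alone
- artery_forceps: steel ring-handled artery forceps, 165 mm long, 56 mm wide over the rings, 6 mm high, loose in the tray; origin at its middle; leave alone
- bottle: clear pump bottle of hand rub, 66 mm across, 170 mm high, loose, beyond the work area; origin under its middle; leave alone
- carton: white and blue carton of syringes, 100 x 110 x 75 mm high, loose, beyond the work area; origin under its middle; leave alone
- kidney_dish: stainless kidney dish, 240 mm long (its y), about 100 mm wide, 45 mm high, loose, beyond the pot; origin under its middle; leave alone
Things that resemble listed ones, but are neither listed nor needed, are in the scene too. Leave any orange or red look-alike of the lid alone.

How it is judged (in metres and radians):
On the way, in this order (a step that is already met when the one before it is completed fails the run):
1. the lid is lowered flat, knob up, to the work surface beside the pot, still held (not dropped) (height (world z) of lid_knob below 0.038 m and angle between lid_knob's own z axis and vertical below 0.2 rad and horizontal distance between lid_knob and pot_rim above 0.09 m and contact force between the fingers and lid above 0.3 N), for 0.05 s.
2. the brush, held in the fingers, has the end of its bristles inside the pot, at half depth (at least 28 mm below the rim) (z of brush_tip in the frame of pot_rim below -0.028 m and horizontal distance between brush_tip and pot_rim below 0.042 m and contact force between the fingers and brush above 0.3 N), for 0.2 s.
3. the brush is lowered into the tray, still held (not dropped) (z of brush_mid in the frame of tray below 0.03 m and x of brush_mid in the frame of tray between -0.1 and 0.1 m and y of brush_mid in the frame of tray between -0.09 and 0.09 m and contact force between the fingers and brush above 0.3 N), for 0.05 s.
At the end, for the whole second after the job is handed in: Brush at rest, flat on the tray floor: both ends within the tray's outline and at most 18 mm above its underside (not on forceps or wall). Lid flat at rest, knob up (0.12 rad, knob centre under 36 mm), beside pot, not in tray. Open pot upright, within 30 mm of its start (x of brush_tip in the frame of tray between -0.15 and 0.15 m and y of brush_tip in the frame of tray between -0.1 and 0.1 m and x of brush_tail in the frame of tray between -0.15 and 0.15 m and y of brush_tail in the frame of tray between -0.1 and 0.1 m and z of each of brush_tip, brush_tail in the frame of tray below 0.018 m and linear speed of each of brush, lid below 0.02 m/s and height (world z) of lid_knob below 0.036 m and angle between lid_knob's own z axis and vertical below 0.12 rad and horizontal distance between lid_knob and pot_rim above 0.09 m and angle between pot_rim's own z axis and vertical below 0.1 rad and height (world z) of pot_rim below 0.075 m and distance of pot_rim from where it was at the start of the episode below 0.03 m and (x of lid_knob in the frame of tray above 0.15 m or x of lid_knob in the frame of tray below -0.15 m or y of lid_knob in the frame of tray above 0.1 m or y of lid_knob in the frame of tray below -0.1 m)); the robot touches nothing.
It fails at once if the pot is shoved or tipped (its mouth moves more than 30 mm) (distance of pot_rim from where it was at the start of the episode above 0.03 m).
It fails at once if the brush is jammed into the pot (more than 15 N) (contact force between brush and pot above 15 N).
It fails at once if a bystander (forceps, bottle, carton, kidney dish) is moved more than 25 mm (distance of any of forceps, artery_forceps, bottle, carton, kidney_dish from where it was at the start of the episode above 0.025 m).
It also fails if it takes over 56 s, if anything falls off the work surface, if the arm or the gripper's body presses on something with over 40 N, if the wrist force passes 120 N, or if a joint passes its speed limit or range.

## Working session

There is one attempt and no reset: what is moved stays moved. The work goes in short steps, Python scripts to look and compute and a tool call to move; the robot and the scene stay as the last step left them, time stands still between calls to the robot, and variables do not carry over. Pictures are saved under pics/ and viewed, at most 10 in all, crops included, and the job is handed in when it is done.

Besides the shell and the picture viewer there is one more tool, called after "Call:" as a command line: name --argument value ..., lists and objects as JSON in quotes. carry_out: Moves the arm, as the interface text tells. Its arguments: {"type":"object","properties":{"delta_pos":{"type":"array","items":{"type":"array","items":{"type":"number"}}},"rot":{"type":"array","items":{"type":"array","items":{"type":"number"}}},"claw":{"type":"number"},"grip_force":{"type":"number"}},"required":["delta_pos","rot"]}

```bash
mkdir -p pics; cat > h.py <<'E'
import numpy as np, cv2
from rig import r
from scipy.spatial.transform import Rotation as R
def K(c): return np.array([[c['fx'],0,c['cx']],[0,c['fy'],c['cy']],[0,0,1.]])
def campose(name):
    c=r.camera_info(name)
    if name!='wrist': return c,np.array(c['pose'])
    s=r.sense(); T=np.eye(4); T[:3,:3]=R.from_euler('xyz',s['tcp_rot']).as_matrix(); T[:3,3]=s['eef_pos']
    return c,T@np.array(c['hand_eye'])
def p2w(name,px,z):
    c,T=campose(name)
    n=cv2.undistortPoints(np.array(px,float).reshape(-1,1,2),K(c),np.array(c['distortion'])).reshape(-1,2)
    d=np.c_[n,np.ones(len(n))]@T[:3,:3].T; o=T[:3,3]
    return o+d*((np.array(z)-o[2])/d[:,2])[:,None]
def w2p(name,P):
    c,T=campose(name); Ti=np.linalg.inv(T)
    return cv2.projectPoints(np.array(P,float).reshape(-1,1,3),cv2.Rodrigues(Ti[:3,:3])[0],Ti[:3,3],K(c),np.array(c['distortion']))[0].reshape(-1,2)
E
python3 - <<'E'
from h import *
s=r.sense(); print(s, r.tips_ahead)
for n in ['scene','top']:
    cv2.imwrite(f'pics/{n}0.png',r.grab_frame(n)); 
    c=r.camera_info(n); print(n,c['fx'],np.round(c['pose'],2).tolist())
print(np.round(r.camera_info('wrist')['hand_eye'],2).tolist())
for t in ['pot_rim','lid_knob','lid','brush','mat','tray','forceps','artery_forceps','kidney_dish','bottle','carton']:
    for d in r.recognise(t,'top')[:3]: print(t,round(d['p'],2),np.round(d['box']).tolist())
E
```

```text
{'clock': 0.0, 'qpos': array([ 1.12862346e+00,  3.53659700e-01,  1.63415925e+00,  7.70095507e-06,
        1.15522482e+00, -2.40402283e-03]), 'qvel': array([-0.00094956, -0.00219574, -0.00066451, -0.00074278,  0.00015705,
        0.00092997]), 'joint_efforts': array([ 1.57471928e-03, -6.05264854e+01, -3.42063081e+01,  1.49169787e-04,
        9.52118455e-03,  8.25971398e-06]), 'eef_pos': array([265.88309503, 565.11170575, 255.54370862]), 'tcp_rot': array([-3.14014156e+00, -1.05294693e-05,  2.70182069e+00]), 'contact_force': array([ 0.22161291,  0.57635302, -0.85979465]), 'wrist_torque': array([-0.02249113, -0.05229583, -0.0223404 ]), 'grasp_force': 0.0, 'opening': 0.9988534211720148} 25.0
scene 475.0807772112789 [[0.45, 0.76, -0.46, 1075.53], [0.89, -0.39, 0.23, -205.21], [-0.01, -0.52, -0.86, 1001.19], [0.0, 0.0, 0.0, 1.0]]
top 506.95541584267653 [[0.03, -1.0, 0.09, 486.28], [-1.0, -0.02, 0.02, 14.34], [-0.02, -0.09, -1.0, 1213.25], [0.0, 0.0, 0.0, 1.0]]
[[0.0, -0.96, -0.29, 74.1], [1.0, 0.0, -0.0, 0.19], [0.0, -0.29, 0.96, -118.17], [0.0, 0.0, 0.0, 1.0]]
lid_knob 0.93 [244.0, 183.0, 290.0, 230.0]
lid_knob 0.84 [337.0, 254.0, 382.0, 292.0]
lid_knob 0.81 [327.0, 193.0, 370.0, 238.0]
lid 0.9 [248.0, 186.0, 289.0, 227.0]
lid 0.89 [344.0, 250.0, 384.0, 296.0]
lid 0.56 [330.0, 196.0, 369.0, 238.0]
brush 0.59 [422.0, 206.0, 438.0, 285.0]
brush 0.24 [109.0, 186.0, 213.0, 333.0]
mat 0.74 [397.0, 203.0, 470.0, 306.0]
mat 0.39 [140.0, 222.0, 163.0, 291.0]
tray 0.81 [107.0, 189.0, 214.0, 331.0]
forceps 0.68 [118.0, 216.0, 138.0, 288.0]
artery_forceps 0.56 [140.0, 223.0, 163.0, 292.0]
kidney_dish 0.77 [238.0, 93.0, 343.0, 157.0]
kidney_dish 0.19 [420.0, 206.0, 439.0, 284.0]
bottle 0.67 [119.0, 215.0, 136.0, 288.0]
bottle 0.64 [153.0, 120.0, 194.0, 156.0]
bottle 0.59 [238.0, 95.0, 347.0, 155.0]
carton 0.79 [379.0, 119.0, 436.0, 173.0]
carton 0.64 [141.0, 222.0, 163.0, 286.0]
```

View pics/top0.png

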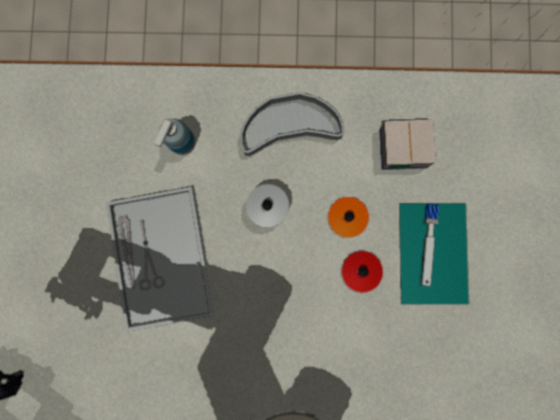

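View pics/scene0.png

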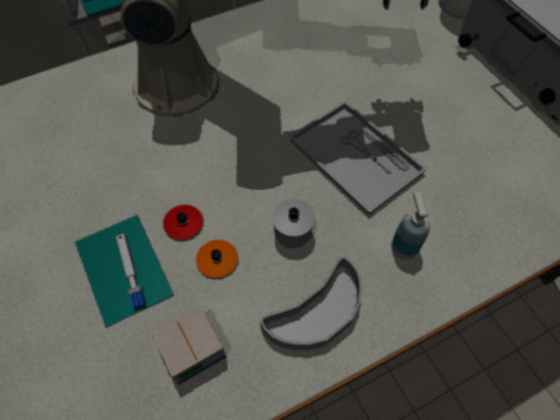

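The top view shows the steel lid on the pot at (267,205). The look-alikes are an orange lid at (348,216) and a red lid at (362,271), both lying on the table. The brush is on the mat, with bristles at (432,213) and tail at (427,284). The tray is on the left, with forceps in its left half. I choose the steel lid at (267,205).

```bash
python3 - <<'E'
from h import *
im=r.grab_frame('top')
print('knob',p2w('top',[[267.5,204.5]],83).round(1))
c=cv2.resize(np.hstack([im[170:310,220:320],im[190:310,395:475].repeat(1,0) if 0 else cv2.copyMakeBorder(im[190:310,395:475],0,20,0,0,0)]),None,fx=4,fy=4,interpolation=cv2.INTER_CUBIC)
cv2.imwrite('pics/crop.png',c)
# knob
g=im[185:225,247:290].max(2); m=(g<60); ys,xs=np.nonzero(m); print('knob px',xs.mean()+247,ys.mean()+185,m.sum())
k=p2w('top',[[xs.mean()+247,ys.mean()+185]],83+3)[0]; print('knob w',k)
# scene camera knob
d=r.grab_frame('scene')
for q in r.recognise('lid_knob','scene')[:4]: print(q['p'],q['box'])
# brush
for n in ['brush']:
  for q in r.cut_out(n,'top')[:1]:
    m=q['mask']; ys,xs=np.nonzero(m); P=p2w('top',np.c_[xs,ys],13)[:,:2]
    mu=P.mean(0); u=np.linalg.svd(P-mu)[2][0] if len(P)<5000 else 0; u*=np.sign(u[0]); t=(P-mu)@u; print('brush',q['p'],mu,u,t.min(),t.max(),'mid',mu+u*(t.min()+t.max())/2)
hsv=cv2.cvtColor(im,cv2.COLOR_BGR2HSV)
m=(hsv[...,0]>105)&(hsv[...,0]<130)&(hsv[...,1]>120); m[:, :400]=0;m[:,470:]=0;m[:200]=0;m[225:]=0; ys,xs=np.nonzero(m);print('bristle',len(xs),p2w('top',[[xs.mean(),ys.mean()]],15))
for q in r.cut_out('tray','top')[:1]:
    m=q['mask'].astype(np.uint8); cs=max(cv2.findContours(m,0,2)[0],key=cv2.contourArea)
    b=cv2.boxPoints(cv2.minAreaRect(p2w('top',cs.reshape(-1,2),22)[:,:2].astype(np.float32))); print('tray',b,b.mean(0))
E
```

```text
knob [[598.2  72.6  83. ]]
knob px 266.86746987951807 204.09638554216866 83
knob w [598.80957566  73.92637559  86.        ]
0.77 [273.1, 201.3, 317.1, 237.2]
0.76 [163.0, 205.8, 204.2, 240.9]
0.74 [195.5, 241.8, 239.9, 278.6]
brush 0.96 [ 520.48844897 -306.71901273] [ 0.99547765 -0.09499602] -96.06062688383054 94.2282294578649 mid [ 519.57639362 -306.63197749]
bristle 150 [[ 598.31179175 -312.47926053   15.        ]]
tray [[298.3692  397.96695]
 [340.56067 196.11604]
 [643.74615 259.48874]
 [601.5547  461.33966]] [471.05768 328.72784]
```

View pics/crop.png

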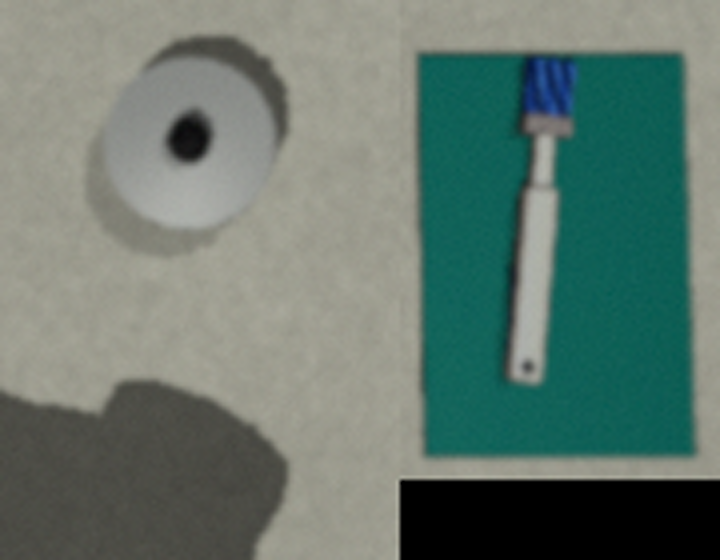

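The crop shows the steel lid with its black knob, centred near (188,137) in the crop, and no colour on it. The brush is also plain, with bristles pointing up and the tail toward the robot. My choice is confirmed, so I'll move above the lid.

```bash
cat >> h.py <<'E'
def go(pos,rpy):
    s=r.sense(); A=R.from_euler('xyz',s['tcp_rot']); B=R.from_euler('xyz',rpy)
    d=A.inv().apply(np.array(pos)-s['eef_pos'])/1000; w=np.degrees((A.inv()*B).as_rotvec())
    print('clock',round(s['clock'],2),'at',np.round(s['eef_pos'],1),np.round(s['tcp_rot'],3),'q',np.round(s['qpos'],2),'F',np.round(s['contact_force'],1)); print('delta',np.round(d,4).tolist(),'rot',np.round(w,2).tolist(),'rows~',max(np.linalg.norm(d)/.0625,np.linalg.norm(w)/10.7).round(1))
E
python3 - <<'E'
from h import *
go([598.5,73.5,190],[np.pi,0,1.5708])
E
```

```text
clock 0.9 at [266.1 565.5 256.3] [3.142 0.    2.702] q [ 1.13  0.35  1.63 -0.    1.16 -0.  ] F [ 0.3  0.4 -0.3]
delta [-0.5102, -0.3037, 0.0663] rot [0.0, -0.0, 64.8] rows~ 9.6
```

Call:
carry_out --delta_pos '[[-0.51, -0.304, 0.066], [-0.51, -0.304, 0.066], [-0.51, -0.304, 0.066], [-0.51, -0.304, 0.066], [-0.51, -0.304, 0.066], [-0.51, -0.304, 0.066], [-0.51, -0.304, 0.066], [-0.51, -0.304, 0.066]]' --rot '[[0, 0, 64.8], [0, 0, 64.8], [0, 0, 64.8], [0, 0, 64.8], [0, 0, 64.8], [0, 0, 64.8], [0, 0, 64.8], [0, 0, 64.8]]' --claw 0.06

```text
clock: 1.9
eef_pos: [545.2, 151.8, 201.1]
tcp_rot: [3.141, -0.0, 1.571]
contact_force: [0.7, 0.1, 0.4]
opening: 0.702
grasp_force: 0.0
```

Call:
carry_out --delta_pos '[[-0.06, 0.04, 0.01], [-0.073, 0.049, 0.011], [-0.073, 0.049, 0.011], [-0.073, 0.049, 0.011]]' --rot '[[0, 0, 0], [0, 0, 0], [0, 0, 0], [0, 0, 0]]'

```text
clock: 2.4
eef_pos: [592.6, 81.1, 190.0]
tcp_rot: [-3.141, -0.0, 1.571]
contact_force: [-0.4, 0.6, -0.9]
opening: 0.702
grasp_force: 0.0
```

```bash
python3 - <<'E'
from h import *
go([598.5,73.5,104],[np.pi,0,1.5708])
im=r.grab_frame('wrist'); 
for z,n in[(99,'top'),(81,'bot')]: print(n,w2p('wrist',[[598.5,73.5,z]]).round(1))
for q in r.recognise('lid_knob','wrist')[:2]: print(q['p'],q['box'])
a=np.arange(0,6.28,.1)
for z,rad in[(99,12),(77,49)]:
    for p in w2p('wrist',np.c_[598.5+rad*np.cos(a),73.5+rad*np.sin(a),0*a+z]): cv2.circle(im,(int(p[0]),int(p[1])),1,(0,255,0),-1)
cv2.imwrite('pics/w1.png',im)
E
```

```text
clock 2.4 at [592.6  81.1 190. ] [-3.141 -0.     1.571] q [0.13 0.38 1.75 0.   1.01 0.13] F [-0.4  0.6 -0.9]
delta [-0.0076, 0.006, 0.086] rot [-0.03, -0.02, -0.0] rows~ 1.4
top [[293.8 234.9]]
bot [[293.3 226.1]]
0.97 [136.1, 369.1, 172.3, 408.1]
0.91 [230.5, 160.7, 356.2, 282.7]
```

View pics/w1.png

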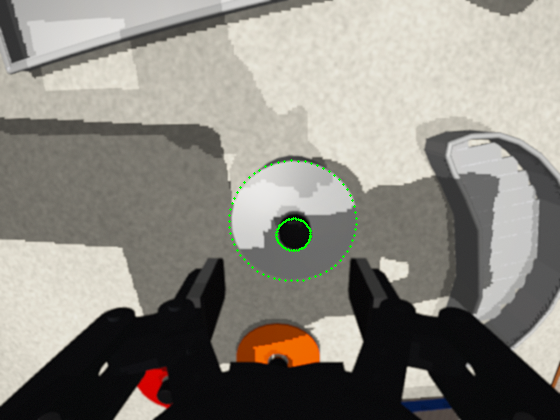

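The wrist view shows the steel lid at (293,221) and its knob at (294,233). My projected circles at (598.5, 73.5) fit within about 1 mm. Descending next.

Call:
carry_out --delta_pos '[[-0.0075, 0.006, 0.02], [-0.0075, 0.006, 0.06], [-0.0075, 0.006, 0.084], [-0.0075, 0.006, 0.084]]' --rot '[[0, 0, 0], [0, 0, 0], [0, 0, 0], [0, 0, 0]]' --claw 0.04

```text
clock: 3.0
eef_pos: [597.1, 73.0, 103.2]
tcp_rot: [-3.137, 0.001, 1.571]
contact_force: [-0.1, -0.4, 0.6]
opening: 0.469
grasp_force: 0.0
```

```bash
python3 - <<'E'
from h import *
print(r.tips_ahead)
go([598.5,73.5,104],[np.pi,0,1.5708])
E
```

```text
25.0
clock 3.0 at [597.1  73.  103.2] [-3.137e+00  1.000e-03  1.571e+00] q [ 0.12  0.5   1.8  -0.    0.85  0.12] F [-0.1 -0.4  0.6]
delta [0.0005, 0.0014, -0.0008] rot [-0.28, 0.04, 0.04] rows~ 0.0
```

Call:
carry_out --delta_pos '[[0, 0.001, -0.003], [0, 0.001, -0.003], [0, 0.001, -0.003], [0, 0.001, -0.003]]' --rot '[[0, 0, 0], [0, 0, 0], [0, 0, 0], [0, 0, 0]]' --claw 0.01 --grip_force 40

```text
clock: 3.5
eef_pos: [600.2, 73.1, 109.5]
tcp_rot: [3.141, -0.0, 1.571]
contact_force: [0.0, -0.1, -1.6]
opening: 0.26
grasp_force: 39.2
```

Call:
carry_out --delta_pos '[[0, 0, -0.015], [0, 0, -0.03], [0, -0.04, -0.03], [0, -0.085, -0.03], [0, -0.13, -0.02], [0, -0.148, 0.005], [0, -0.15, 0.03], [0, -0.15, 0.05]]' --rot '[[0, 0, 0], [0, 0, 0], [0, 0, 0], [0, 0, 0], [0, 0, 0], [0, 0, 0], [0, 0, 0], [0, 0, 0]]'

```text
clock: 4.5
eef_pos: [450.4, 73.2, 59.5]
tcp_rot: [3.14, -0.0, 1.571]
contact_force: [-0.4, -1.0, -1.8]
opening: 0.261
grasp_force: 39.5
```

Call:
carry_out --delta_pos '[[0, 0, 0.003], [0, 0, 0.007], [0, 0, 0.01], [0, 0, 0.012]]' --rot '[[0, 0, 0], [0, 0, 0], [0, 0, 0], [0, 0, 0]]'

```text
clock: 5.0
eef_pos: [450.4, 73.1, 47.4]
tcp_rot: [3.141, -0.0, 1.571]
contact_force: [0.1, -0.5, -1.2]
opening: 0.261
grasp_force: 39.5
```

```bash
python3 - <<'E'
from h import *
print(r.sense()['grasp_force'])
go([450,73.5,45.5],[np.pi,0,1.5708])
cv2.imwrite('pics/w2.png',r.grab_frame('wrist'))
E
```

```text
39.51042652130127
clock 5.0 at [450.4  73.1  47.4] [ 3.141 -0.     1.571] q [ 0.16  0.43  2.14 -0.    0.58  0.16] F [ 0.1 -0.5 -1.2]
delta [0.0004, -0.0004, 0.0019] rot [0.05, -0.01, -0.0] rows~ 0.0
```

View pics/w2.png

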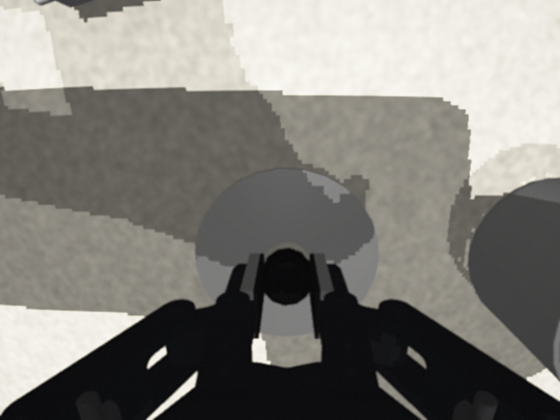

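The lid hangs level from the fingers at (287,275), about 2 mm above the table and clear of the pot at right. I'll set it down in small steps.

Call:
carry_out --delta_pos '[[0, 0, 0.001], [0, 0, 0.002], [0, 0, 0.0025], [0, 0, 0.0025]]' --rot '[[0, 0, 0], [0, 0, 0], [0, 0, 0], [0, 0, 0]]'

```text
clock: 5.55
eef_pos: [450.2, 73.1, 45.0]
tcp_rot: [3.141, -0.0, 1.571]
contact_force: [-1.5, -0.2, 7.4]
opening: 0.26
grasp_force: 40.4
```

Call:
carry_out --delta_pos '[[0, 0, 0], [0, 0, 0], [0, 0, 0], [0, 0, -0.03], [0, 0, -0.08], [0, 0, -0.12]]' --rot '[[0, 0, 0], [0, 0, 0], [0, 0, 0], [0, 0, 0], [0, 0, 0], [0, 0, 0]]' --claw 0.05

```text
clock: 6.3
eef_pos: [450.0, 73.1, 166.1]
tcp_rot: [3.141, -0.0, 1.571]
contact_force: [0.5, -0.5, -0.8]
opening: 0.585
grasp_force: 0.0
```

Call:
carry_out --delta_pos '[[-0.05, 0.005, 0], [-0.1, 0.01, 0], [-0.15, 0.02, 0], [-0.2, 0.025, 0], [-0.25, 0.03, 0], [-0.3, 0.035, 0], [-0.34, 0.04, 0], [-0.377, 0.044, 0]]' --rot '[[0, 0, 10], [0, 0, 20], [0, 0, 30], [0, 0, 40], [0, 0, 50], [0, 0, 60], [0, 0, 70], [0, 0, 80]]'

```text
clock: 7.3
eef_pos: [493.9, -305.6, 164.3]
tcp_rot: [-3.141, 0.0, 0.168]
contact_force: [0.5, 0.2, -0.4]
opening: 0.587
grasp_force: 0.0
```

Call:
carry_out --delta_pos '[[0, 0, 0], [0, 0, 0], [0, 0, 0]]' --rot '[[0, 0, 9], [0, 0, 15.5], [0, 0, 15.5]]'

```text
clock: 7.68
eef_pos: [493.8, -304.0, 164.3]
tcp_rot: [-3.141, 0.0, -0.095]
contact_force: [-0.1, -0.6, -0.2]
opening: 0.586
grasp_force: 0.0
```

```bash
python3 - <<'E'
from h import *
im=r.grab_frame('wrist')
u=np.array([.9955,-.095,0]);v=np.array([.095,.9955,0]);m=np.array([519.6,-306.6,22])
for q in r.cut_out('brush','wrist')[:1]:
    ys,xs=np.nonzero(q['mask']); P=p2w('wrist',np.c_[xs,ys],14)[:,:2]
    mu,u2=P.mean(0),np.linalg.svd((P-P.mean(0))[::5])[2][0]; u2=u2*np.sign(u2[0]); t=(P-mu)@u2; print('brush',q['p'],mu,u2,t.min(),t.max(),mu+u2*(t.min()+t.max())/2)
for a,b in[(-95,10),(-95,-10),(20,10),(20,-10),(-25,0),(62,13),(62,-13),(95,13),(95,-13)]:
    p=w2p('wrist',[m+a*u+b*v])[0]; 
    if abs(p).max()<2000: cv2.circle(im,(int(p[0]),int(p[1])),3,(0,255,0),-1)
cv2.imwrite('pics/w3.png',im); go([494.7,-304.3,31],[np.pi,0,-.095])
s=r.cut_out('lid','top') if r.grab_frame('top') is not None else 0
for q in s[:4]: print('lid',q['p'],q['box'])
E
```

```text
brush 0.71 [ 534.11803836 -308.661347  ] [ 0.99661676 -0.08218896] -109.98542008367755 82.99940492774441 [ 520.67068081 -307.55237079]
clock 7.78 at [ 493.9 -303.8  164.4] [-3.141  0.    -0.093] q [-0.55  0.39  1.81 -0.    0.94  1.11] F [ 0.2  0.7 -0.2]
delta [0.0009, 0.0004, 0.1334] rot [-0.01, 0.01, 0.1] rows~ 2.1
lid 0.94 [341.8, 251.3, 385.9, 295.7]
lid 0.89 [331.1, 198.2, 372.4, 238.4]
lid 0.62 [249.0, 251.9, 287.4, 289.4]
lid 0.49 [378.2, 117.0, 434.9, 172.7]
```

View pics/w3.png

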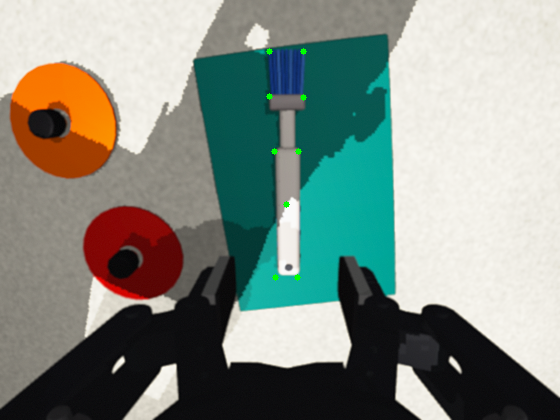

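The brush lies as modelled: handle at (288,150–275) and bristles at (287,72) match my projected points within 2 mm. Descending to grasp the handle.

Call:
carry_out --delta_pos '[[0.001, 0, 0.04], [0.001, 0, 0.09], [0.001, 0, 0.118], [0.001, 0, 0.126], [0.001, 0, 0.13], [0.001, 0, 0.131], [0.001, 0, 0.131]]' --rot '[[0, 0, 0], [0, 0, 0], [0, 0, 0], [0, 0, 0], [0, 0, 0], [0, 0, 0], [0, 0, 0]]'

```text
clock: 8.75
eef_pos: [495.6, -304.4, 34.5]
tcp_rot: [3.141, -0.001, -0.096]
contact_force: [0.2, 0.7, -0.1]
opening: 0.586
grasp_force: 0.0
```

Call:
carry_out --delta_pos '[[0, 0, 0], [0, 0, 0], [0, 0, 0], [0, 0, 0], [0, 0, 0]]' --rot '[[0, 0, 0], [0, 0, 0], [0, 0, 0], [0, 0, 0], [0, 0, 0]]' --claw 0.005 --grip_force 50

```text
clock: 9.38
eef_pos: [495.4, -304.3, 34.3]
tcp_rot: [3.141, -0.001, -0.096]
contact_force: [-1.9, 0.3, 5.1]
opening: 0.215
grasp_force: 49.8
```

Call:
carry_out --delta_pos '[[0, 0, -0.01], [0, 0, -0.04], [0, 0, -0.09], [0, 0, -0.15], [0, 0, -0.205], [0, 0, -0.22], [0, 0, -0.22]]' --rot '[[0, 0, 0], [0, 0, 0], [0, 0, 0], [0, 0, 0], [0, 0, 0], [0, 0, 0], [0, 0, 0]]'

```text
clock: 10.25
eef_pos: [495.1, -304.1, 254.4]
tcp_rot: [3.141, -0.002, -0.096]
contact_force: [-0.7, 0.5, -2.2]
opening: 0.221
grasp_force: 49.0
```

```bash
cat >> h.py <<'E'
def tilt(az,th):
    e=np.array([np.cos(az),np.sin(az),0]);k=np.array([0,0,1.])
    z=-np.sin(th)*e-np.cos(th)*k; x=np.cos(th)*e-np.sin(th)*k
    return R.from_matrix(np.c_[x,np.cross(z,x),z]),e
E
python3 - <<'E'
from h import *
im=r.grab_frame('top'); a=np.arange(0,6.28,.1)
tr=None
for q in r.cut_out('pot','top')[:2]:
    ys,xs=np.nonzero(q['mask']); b=q['box']; print('pot',q['p'],b,p2w('top',[[(b[0]+b[2])/2,(b[1]+b[3])/2]],60),'maskmean',p2w('top',[[xs.mean(),ys.mean()]],50))
for d in p2w('top',[[268,270.7]],13): print('lid now',d)
for rad in (42,45):
    for p in w2p('top',np.c_[598.5+rad*np.cos(a),73.5+rad*np.sin(a),0*a+70]): im[int(round(p[1])),int(round(p[0]))]=(0,255,0)
c=[cv2.resize(x,None,fx=4,fy=4,interpolation=cv2.INTER_NEAREST) for x in (im[170:310,215:300],im[175:315,105:215])]
cv2.imwrite('pics/t2.png',np.hstack(c))
B,e=tilt(.122,np.radians(60)); pos=np.array([598.5,73.5,136])+8*e-B.apply([119.5,0,21.3])
print(pos); go(pos,B.as_euler('xyz'))
E
```

```text
pot 0.89 [247.3, 188.6, 285.4, 227.8] [[591.95019741  76.20875595  60.        ]] maskmean [[596.59803258  74.65033854  50.        ]]
lid now [448.60761651  70.51827972  13.        ]
[565.44387967  69.44702518 250.14003575]
clock 10.35 at [ 494.1 -303.5  251.9] [-3.14e+00  2.00e-03 -9.60e-02] q [-0.55  0.29  1.73 -0.    1.12  1.11] F [ 0.2  0.1 -0.8]
delta [0.0353, -0.3781, 0.0021] rot [-6.61, -59.63, -11.28] rows~ 6.1
```

View pics/t2.png

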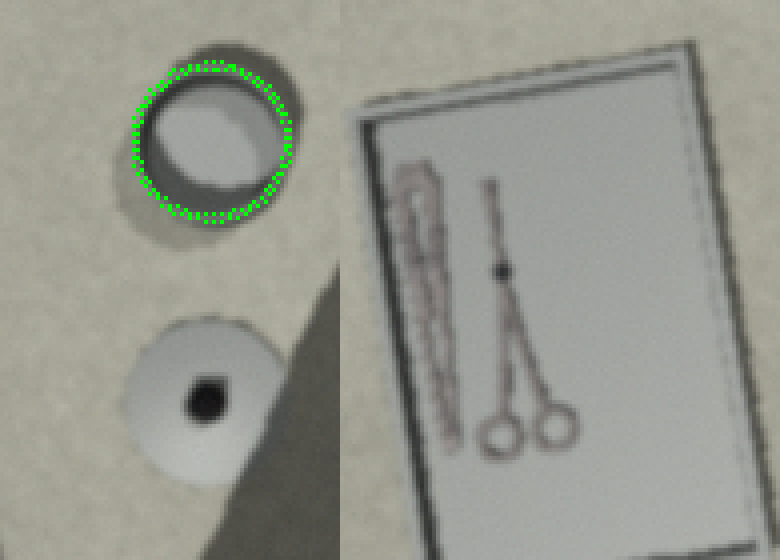

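The pot is open at (213,145) in the crop, about 2–3 mm nearer the robot than my circle. The lid lies flat below it at (207,400). The tray is at right, with the rings of the artery forceps at (480–580,430) and the right half free. Next I carry the brush over the pot, tilting it on the way.

Call:
carry_out --delta_pos '[[0.004, -0.047, 0], [0.008, -0.095, 0], [0.012, -0.142, 0], [0.017, -0.189, 0], [0.021, -0.236, 0], [0.025, -0.284, 0], [0.029, -0.331, 0.001], [0.033, -0.378, 0.002]]' --rot '[[-0.8, -7.5, -1.4], [-1.7, -14.9, -2.8], [-2.5, -22.4, -4.2], [-3.3, -29.8, -5.6], [-4.1, -37.3, -7.1], [-5.0, -44.7, -8.5], [-5.8, -52.2, -9.9], [-6.6, -59.6, -11.3]]'

```text
clock: 11.35
eef_pos: [563.8, 70.5, 249.2]
tcp_rot: [3.139, 1.052, 0.121]
contact_force: [0.6, -0.0, -1.5]
opening: 0.22
grasp_force: 49.2
```

```bash
python3 - <<'E'
from h import *
B,e=tilt(.122,np.radians(60)); pos=np.array([596,73.5,136])+8*e-B.apply([119.5,0,21.3])
print(pos,r.sense()['opening'],r.sense()['grasp_force']); go(pos,B.as_euler('xyz'))
T=p2w('top',[[107,202],[193,185.5],[209,316],[129,327]],22)[:,:2]; print(T.round(1),T.mean(0))
cv2.imwrite('pics/s3.png',cv2.resize(r.grab_frame('scene')[120:300,180:440],None,fx=3,fy=3))
E
```

```text
[562.94387967  69.44702518 250.14003575] 0.21995217967573746 49.16278302669525
clock 11.35 at [563.8  70.5 249.2] [3.139 1.052 0.121] q [ 0.12  0.84  1.18 -0.    2.18  1.57] F [ 0.6 -0.  -1.5]
delta [-0.0013, 0.0009, 0.0004] rot [0.1, 0.27, -0.02] rows~ 0.0
[[600.9 458.8]
 [645.3 254.4]
 [340.4 204.4]
 [309.4 390.7]] [473.97831076 327.0616583 ]
```

View pics/s3.png

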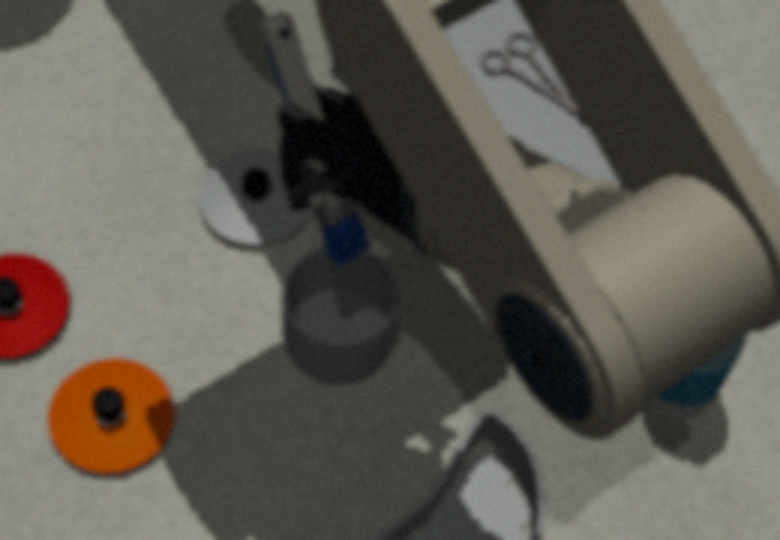

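```bash
python3 - <<'E'
from h import *
s=r.sense(); A=R.from_euler('xyz',s['tcp_rot'])
f=lambda p:s['eef_pos']+A.apply(p)
print('tip',f([119.5,0,21.3]),(w2p('scene',[f([119.5,0,21.3])])[0]-[180,120])*3, 'tail',(w2p('scene',[f([-70.5,0,21.3])])[0]-[180,120])*3)
for L in (180,220,260,300): print(L,f([0,0,-L]),(w2p('scene',[f([0,0,-L])])[0]-[180,120])*3)
b=[q['box'] for q in r.recognise('bottle','top')[:3]]; print(b)
print(p2w('top',[[180,140],[290,155]],60), (w2p('scene',[[596,73.5,70]])[0]-[180,120])*3)
E
```

```text
tip [602.38261593  81.32622585 130.84510934] [352.97719598 247.53120945] tail [278.03755485  12.69797591]
180 [719.20326386  95.93387953 333.18515153] [485.06807491 201.22501126]
220 [753.8695791  100.35199979 352.64605595] [528.95348321 224.94739982]
260 [788.53589434 104.77012005 372.10696037] [576.52505559 250.68260869]
300 [823.20220958 109.18824031 391.56786479] [628.24861755 278.68801004]
[[152.3, 119.6, 196.2, 154.5]]
[[746.0545825  281.64524976  60.        ]
 [716.45237468  25.26853888  60.        ]] [337.345495  288.0687736]
```

```bash
python3 - <<'E'
from h import *
B,e=tilt(.122,np.radians(60)); tip=np.array([596,73.5,34])+8*e; pos=tip-B.apply([119.5,0,21.3])
print(tip,pos); go(pos,B.as_euler('xyz')); s=r.sense(); print(s['eef_pos'],s['tcp_rot'])
E
```

```text
[603.94053781  74.47358067  34.        ] [562.94387967  69.44702518 148.14003575]
clock 11.45 at [563.1  73.5 245.3] [-3.141  1.057  0.128] q [0.13 0.85 1.18 0.   2.17 1.57] F [-1.  -0.5 -1.8]
delta [0.0843, 0.004, 0.0484] rot [0.25, 0.54, 0.17] rows~ 1.6
[563.08765108  73.48758699 245.33316574] [-3.14065326  1.05670453  0.12814211]
```

Call:
carry_out --delta_pos '[[0, 0, 0], [0, 0, 0], [0.013, 0, 0.0075], [0.03, 0, 0.0175], [0.043, 0, 0.025], [0.043, 0, 0.025], [0.043, 0, 0.025]]' --rot '[[0, 0, 0], [0, 0, 0], [0, 0, 0], [0, 0, 0], [0, 0, 0], [0, 0, 0], [0, 0, 0]]'

```text
clock: 12.32
eef_pos: [564.2, 69.0, 201.9]
tcp_rot: [3.139, 1.045, 0.12]
contact_force: [-0.6, -0.3, -0.4]
opening: 0.217
grasp_force: 49.2
```

```bash
python3 - <<'E'
from h import *
B,e=tilt(.122,np.radians(60)); tip=np.array([596,73.5,34])+8*e; pos=tip-B.apply([119.5,0,21.3])
go(pos,B.as_euler('xyz')); s=r.sense(); A=R.from_euler('xyz',s['tcp_rot'])
c=[120,170,180,250]
t=s['eef_pos']+A.apply([119.5,0,21.3]); print('tip',t,w2p('scene',[t])[0])
im=r.grab_frame('scene')
P=np.array([[596+45*np.cos(a),73.5+45*np.sin(a),70] for a in np.arange(0,6.28,.12)])
for p in w2p('scene',P): cv2.circle(im,(int(round(p[0])),int(round(p[1]))),0,(0,255,0),-1)
cv2.imwrite('pics/s4.png',cv2.resize(im[150:270,240:360],None,fx=5,fy=5,interpolation=cv2.INTER_CUBIC))
E
```

```text
clock 12.32 at [564.2  69.  201.9] [3.139 1.045 0.12 ] q [ 0.12  0.89  1.19 -0.    2.11  1.57] F [-0.6 -0.3 -0.4]
delta [0.0459, -0.0007, 0.028] rot [0.05, -0.13, -0.06] rows~ 0.9
tip [605.4322044   73.90982337  87.86618356] [294.76870995 215.09277954]
```

View pics/s4.png

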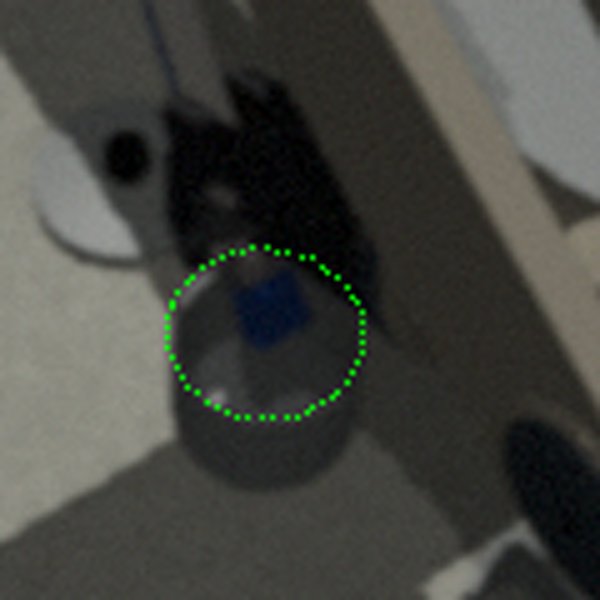

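The projected rim circle fits the pot. The bristle end at (272,330) is where I predicted, over the mouth and clear of the walls. I'll dip now.

Call:
carry_out --delta_pos '[[0.01, 0, 0.006], [0.022, 0, 0.013], [0.034, 0, 0.02], [0.042, 0, 0.025], [0.046, 0, 0.0275], [0.046, 0, 0.0275], [0.046, 0, 0.0275], [0.046, 0, 0.0275]]' --rot '[[0, 0, 0], [0, 0, 0], [0, 0, 0], [0, 0, 0], [0, 0, 0], [0, 0, 0], [0, 0, 0], [0, 0, 0]]'

```text
clock: 13.38
eef_pos: [563.6, 68.9, 148.6]
tcp_rot: [3.139, 1.044, 0.12]
contact_force: [0.8, 0.3, -1.1]
opening: 0.216
grasp_force: 49.2
```

```bash
python3 - <<'E'
from h import *
s=r.sense(); A=R.from_euler('xyz',s['tcp_rot']);print('tip',s['eef_pos']+A.apply([119.5,0,21.3]),s['contact_force'])
E
```

```text
tip [604.99222517  73.78777028  34.6331592 ] [ 0.79713683  0.26371727 -1.0788972 ]
```

Call:
carry_out --delta_pos '[[0.004, 0, 0.0025], [0.004, 0, 0.0025], [0.004, 0, 0.0025], [-0.01, 0, -0.006], [-0.03, 0, -0.018], [-0.055, 0, -0.032], [-0.08, 0, -0.046], [-0.087, 0, -0.05]]' --rot '[[0, 0, 0], [0, 0, 0], [0, 0, 0], [0, 0, 0], [0, 0, 0], [0, 0, 0], [0, 0, 0], [0, 0, 0]]'

```text
clock: 14.38
eef_pos: [563.6, 69.0, 252.0]
tcp_rot: [3.139, 1.04, 0.12]
contact_force: [-0.1, 0.4, -0.7]
opening: 0.223
grasp_force: 49.2
```

```bash
python3 - <<'E'
from h import *
# tray pose: line fits of wall edges
im=r.grab_frame('top')
T=p2w('top',[[107,202],[193,185.5],[209,316],[129,327]],22)[:,:2]
print(np.linalg.norm(np.diff(T,axis=0,append=T[:1]),axis=1), np.degrees([np.arctan2(*(T[0]-T[3])[::-1]),np.arctan2(*(T[1]-T[2])[::-1])]))
cv2.imwrite('pics/tr.png',cv2.resize(im[175:335,95:225],None,fx=4.5,fy=3.7,interpolation=cv2.INTER_CUBIC) if 0 else cv2.resize(im[178:332,98:222],None,fx=3.8,fy=3.8,interpolation=cv2.INTER_CUBIC))
go([475,282,220],[np.pi,0,.17])
E
```

```text
[209.10267285 309.02209861 188.842185   299.33993429] [13.14809602  9.32038422]
clock 14.43 at [563.5  69.  251.7] [3.139 1.041 0.12 ] q [ 0.12  0.83  1.18 -0.    2.17  1.57] F [ 0.1  0.7 -0.9]
delta [-0.0043, -0.2223, 0.0693] rot [-1.35, 59.61, -2.53] rows~ 5.6
```

View pics/tr.png

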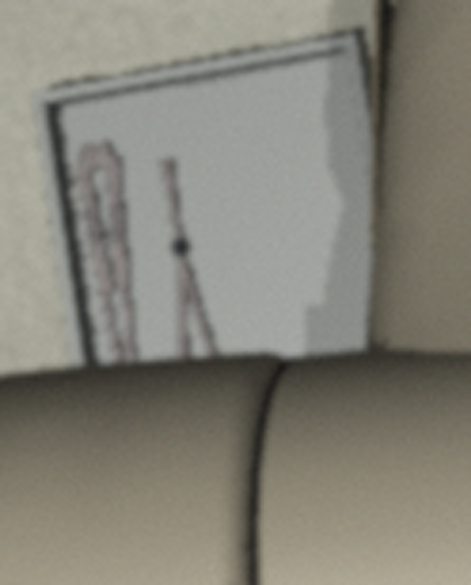

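```bash
python3 - <<'E'
from h import *
from scipy.optimize import differential_evolution as DE
a=cv2.imread('pics/top0.png'); b=cv2.imread('pics/t2.png')[:,340:]
full=a.copy(); small=cv2.resize(b,(110,140),interpolation=cv2.INTER_AREA); full[175:315,105:215]=small
# edge magnitude of the shadow-free composite, walls are thin dark/bright lines
g=cv2.GaussianBlur(cv2.cvtColor(full,cv2.COLOR_BGR2GRAY).astype(np.float32),(0,0),.8)
m=np.hypot(cv2.Sobel(g,5,1,0),cv2.Sobel(g,5,0,1)); m=np.minimum(m,60)
def edge(hx,hy,z):
    t=np.linspace(-1,1,120); 
    return np.r_[np.c_[t*hx,0*t+hy],np.c_[t*hx,0*t-hy],np.c_[0*t+hx,t*hy],np.c_[0*t-hx,t*hy]],z
def pts(p):
    c,s=np.cos(p[2]),np.sin(p[2]); o=[]
    for (q,z) in (edge(150,100,22),edge(146,96,22)): o.append(np.c_[p[0]+c*q[:,0]-s*q[:,1],p[1]+s*q[:,0]+c*q[:,1],0*q[:,0]+z])
    return np.vstack(o)
def cost(p):
    u=w2p('top',pts(p)).astype(np.float32)
    return -cv2.remap(m,u[:,0].copy(),u[:,1].copy(),1).mean()
for sd in (1,2):
    R_=DE(cost,[(455,490),(312,345),(.1,.26)],seed=sd,maxiter=60); print(R_.x,R_.fun)
E
```

```text
[4.83555819e+02 3.21709132e+02 2.10911362e-01] -56.69312286376953
[4.82707870e+02 3.25475155e+02 2.08645245e-01] -56.709617614746094
```

```bash
python3 - <<'E'
from h import *
im=cv2.imread('pics/top0.png'); b=cv2.resize(cv2.imread('pics/t2.png')[:,340:],(110,140),interpolation=cv2.INTER_AREA)
im[175:315,105:215]=b; g=cv2.cvtColor(im,cv2.COLOR_BGR2GRAY).astype(int)
for y in (215,240,265,290,305): print('row',y,'L100:',g[y,100:140].tolist(),'R185:',g[y,185:222].tolist())
for x in (135,160,180): print('col',x,'T180:',g[178:212,x].tolist(),'B305:',g[305:335,x].tolist())
E
```

```text
row 215 L100: [155, 157, 155, 154, 154, 166, 164, 155, 150, 149, 134, 95, 62, 54, 80, 116, 145, 154, 151, 147, 141, 142, 140, 142, 133, 127, 118, 127, 146, 155, 155, 154, 154, 156, 154, 156, 156, 155, 155, 156] R185: [159, 160, 160, 158, 160, 161, 157, 149, 147, 151, 145, 112, 89, 93, 124, 149, 157, 159, 161, 161, 162, 162, 162, 166, 163, 163, 163, 161, 160, 161, 157, 153, 153, 153, 151, 150, 151]
row 240 L100: [78, 77, 78, 75, 77, 167, 166, 170, 168, 167, 162, 158, 153, 150, 134, 94, 62, 67, 106, 133, 139, 123, 112, 102, 93, 96, 110, 116, 115, 107, 103, 121, 148, 156, 160, 156, 156, 157, 159, 158] R185: [162, 161, 163, 165, 160, 162, 164, 164, 164, 162, 160, 152, 147, 152, 151, 122, 90, 86, 107, 142, 156, 162, 162, 161, 158, 158, 159, 161, 163, 165, 154, 154, 153, 154, 155, 154, 158]
row 265 L100: [76, 75, 77, 88, 116, 165, 165, 163, 163, 167, 165, 163, 162, 161, 160, 159, 156, 154, 128, 88, 58, 59, 92, 125, 147, 147, 138, 128, 122, 131, 139, 133, 118, 127, 148, 160, 161, 161, 162, 161] R185: [165, 166, 166, 166, 165, 165, 167, 167, 167, 164, 166, 166, 168, 167, 164, 154, 149, 156, 
[... 1190 characters left out ...]
150, 155, 159, 159, 158]
col 160 T180: [167, 168, 168, 165, 165, 167, 165, 165, 163, 166, 166, 160, 139, 107, 116, 144, 147, 123, 104, 123, 142, 152, 156, 154, 155, 155, 156, 156, 155, 156, 157, 157, 157, 157] B305: [168, 166, 166, 169, 170, 170, 168, 169, 169, 168, 160, 160, 153, 130, 91, 74, 101, 136, 150, 148, 146, 153, 160, 161, 164, 162, 159, 157, 161, 161]
col 180 T180: [167, 169, 169, 164, 165, 166, 164, 162, 157, 139, 129, 145, 148, 128, 104, 120, 145, 154, 158, 158, 157, 157, 157, 156, 156, 156, 157, 157, 157, 158, 158, 158, 157, 157] B305: [170, 169, 172, 169, 172, 171, 172, 171, 167, 143, 69, 68, 60, 63, 68, 83, 119, 147, 157, 161, 162, 164, 164, 161, 161, 163, 162, 161, 160, 161]
```

```bash
python3 - <<'E'
from h import *
ys=[215,240,265,290,305]
Rg=p2w('top',np.c_[[195.7,199.8,203.8,208.3,210.7],ys],22)[:,:2]; Lf=p2w('top',np.c_[[110.8,114.8,118.7,122.6,125],ys],22)[:,:2]
B0=p2w('top',np.c_[[198.8,203.2,207.2,211.5,214],ys],0)[:,:2]
Tp=p2w('top',[[135,196.5],[160,191.5],[180,187.5]],22)[:,:2]; Bt=p2w('top',[[135,322],[160,317.5]],22)[:,:2]
for n,q in(('R',Rg),('L',Lf),('B0',B0),('T',Tp),('Bt',Bt)): print(n,q[0],q[-1],np.polyfit(q[:,0],q[:,1],1) if n in('R','L','B0') else np.polyfit(q[:,1],q[:,0],1))
yaw=.19
for yaw in(.17,.19,.21):
  v=np.array([-np.sin(yaw),np.cos(yaw)]);u=np.array([np.cos(yaw),np.sin(yaw)]); print(yaw,'R',Rg@v,'L',Lf@v,'T',Tp@u,'B',Bt@u)
E
```

```text
R [575.13347727 245.06094545] [365.78680721 201.3782694 ] [  0.20936818 124.80637525]
L [570.039837   447.85995146] [359.78246382 402.68052852] [2.14457029e-01 3.25519461e+02]
B0 [576.96259354 241.82081156] [363.79122183 196.97796602] [  0.20972979 120.64811099]
T [615.6547176  392.12076581] [639.7877766  285.30610413] [-2.25931235e-01  7.04245892e+02]
Bt [321.30119248 377.12837146] [333.4654299  318.89351598] [-2.08882418e-01  4.00076679e+02]
0.17 R [144.22590209 142.21385758 140.47044496 137.59899403 136.5906834 ] L [344.96326718 342.26861222 339.86943447 337.52656726 336.00695246] T [673.11982362 676.29226153 678.83384357] B [380.47302468 382.60960214]
0.19 R [132.03181331 131.22015832 130.66603978 128.97750504 128.6722212 ] L [332.14327537 330.65668225 329.45419437 328.29784455 327.48586586] T [678.63103458 680.5871405  682.15690176] B [386.74317926 387.69034147]
0.21 R [119.78491357 120.17397275 120.80936991 120.30442676 120.70229183] L [319.19043067 318.91249401 318.90717699 318.93780707 318.83378928] T [683.87080217 684.60979369 685.20710627] B [392.85864172 392.61600984]
```

```bash
python3 - <<'E'
from h import *
go([467.1,274.9,200],[np.pi,0,.21])
E
```

```text
clock 14.43 at [563.5  69.  251.7] [3.139 1.041 0.12 ] q [ 0.12  0.83  1.18 -0.    2.17  1.57] F [ 0.1  0.7 -0.9]
delta [0.0086, -0.2162, 0.0869] rot [-2.54, 59.59, -4.61] rows~ 5.6
```

Call:
carry_out --delta_pos '[[0.001, -0.027, 0.011], [0.002, -0.054, 0.022], [0.003, -0.081, 0.033], [0.004, -0.108, 0.044], [0.005, -0.135, 0.054], [0.006, -0.162, 0.065], [0.0075, -0.189, 0.076], [0.0085, -0.216, 0.087]]' --rot '[[-0.3, 7.45, -0.6], [-0.6, 14.9, -1.2], [-1.0, 22.3, -1.7], [-1.3, 29.8, -2.3], [-1.6, 37.2, -2.9], [-1.9, 44.7, -3.5], [-2.2, 52.1, -4.0], [-2.5, 59.6, -4.6]]'

```text
clock: 15.42
eef_pos: [465.5, 275.2, 197.1]
tcp_rot: [-3.14, -0.0, 0.21]
contact_force: [0.8, -1.0, -1.3]
opening: 0.215
grasp_force: 49.1
```

Call:
carry_out --delta_pos '[[0, 0, 0], [0, 0, 0], [0, 0, 0]]' --rot '[[0, 0, 0], [0, 0, 0], [0, 0, 0]]'

```text
clock: 15.8
eef_pos: [467.1, 274.1, 197.1]
tcp_rot: [-3.141, 0.005, 0.208]
contact_force: [0.4, -0.1, -0.6]
opening: 0.216
grasp_force: 49.1
```

```bash
python3 - <<'E'
from h import *
im=r.grab_frame('wrist'); go([467.1,274.9,45],[np.pi,0,.21]); s=r.sense(); print(s['opening'],s['grasp_force'])
# brush in hand: bristle pixels, compared with model
h=cv2.cvtColor(im,cv2.COLOR_BGR2HSV); m=((h[...,0]>105)&(h[...,0]<130)&(h[...,1]>110)).astype(np.uint8)
n,l,st,ce=cv2.connectedComponentsWithStats(m); i=1+np.argmax(st[1:,4]); print('blue',st[i],ce[i])
A=R.from_euler('xyz',s['tcp_rot'])
print('model',w2p('wrist',[s['eef_pos']+A.apply(p) for p in([62+24.5,0,14],[119.5,0,14],[103,0,14])]))
# tray rim corners as predicted vs. edges along the -y wall (rim top outer/inner)
u=np.array([.978,.2085]);v=np.array([-.2085,.978]);c=np.array([480.6,328.9]); g=cv2.cvtColor(im,cv2.COLOR_BGR2GRAY)
for x in(-60,0,60,100):
  P=[np.r_[c+x*u+y*v,22] for y in(-120,-100,-96,-85)]; q=w2p('wrist',P); print(x,q.round(0).tolist())
  t=np.linspace(-125,-80,46); q=w2p('wrist',[np.r_[c+x*u+y*v,22] for y in t]).astype(np.float32); ok=(q>0).all(1)&(q[:,0]<559)&(q[:,1]<419); print(cv2.remap(g,q[:,0].copy(),q[:,1].copy(),1).ravel()[ok].tolist())
for q in r.recognise('artery_forceps','wrist')[:1]: print(q)
E
```

```text
clock 15.85 at [467.1 274.1 197.1] [-3.141  0.004  0.208] q [0.53 0.29 1.87 0.   0.99 1.89] F [-0.4 -0.5 -1.3]
delta [0.0008, -0.0007, 0.1521] rot [-0.04, 0.26, -0.1] rows~ 2.4
0.22155080751616893 49.13264214992523
blue [ 249    0   74   79 5347] [285.58574902  37.99027492]
model [[285.25936978  84.15166107]
 [285.24095677  -8.65612964]
 [285.24819747  38.73037297]]
-60 [[356.0, 230.0], [336.0, 230.0], [332.0, 230.0], [321.0, 230.0]]
[219, 216, 216, 215, 217, 219, 220, 220, 219, 218, 219, 222, 223, 221, 218, 218, 217, 219, 219, 219, 205, 176, 174, 195, 206, 210, 211, 207, 197, 168, 117, 103, 147, 179, 189, 192, 201, 213, 220, 221, 220, 220, 220, 221, 221, 222]
0 [[360.0, 169.0], [339.0, 169.0], [334.0, 169.0], [323.0, 169.0]]
[206, 215, 217, 218, 218, 216, 215, 217, 219, 221, 224, 225, 225, 224, 222, 219, 218, 217, 217, 216, 206, 187, 185, 200, 207, 210, 209, 207, 201, 168, 112, 106, 153, 184, 191, 189, 168, 130, 107, 106, 106, 106, 107, 107, 107, 106]
60 [[364.0, 102.0], [342.0, 102.0], [337.0, 102.0], [325.0, 102.0]]
[115, 115, 116, 117, 117, 116, 117, 116, 116, 117, 116, 117, 118, 119, 121, 121, 122, 121, 121, 121, 116, 107, 104, 108, 111, 111, 109, 106, 101, 87, 63, 58, 68, 74, 75, 79, 94, 109, 112, 112, 112, 112, 109, 93, 77, 76]
100 [[367.0, 53.0], [343.0, 53.0], [339.0, 53.0], [326.0, 53.0]]
[112, 112, 111, 112, 114, 113, 111, 110, 109, 109, 111, 111, 112, 112, 112, 110, 108, 107, 106, 108, 108, 106, 107, 108, 110, 112, 109, 104, 101, 84, 62, 59, 70, 75, 77, 86, 99, 108, 113, 112, 113, 113, 112, 113, 113, 102]
{'box': [176.9, 69.0, 238.5, 242.6], 'p': 0.82}
```

Numerically, the tray wall, its yaw and the brush in hand all agree with the model within 2 mm. Lowering into the tray.

Call:
carry_out --delta_pos '[[0.001, 0, 0.03], [0.001, 0, 0.08], [0.001, 0, 0.12], [0.001, 0, 0.14], [0.001, 0, 0.15], [0.001, 0, 0.152], [0.001, 0, 0.152]]' --rot '[[0, 0.2, 0], [0, 0.2, 0], [0, 0.2, 0], [0, 0.2, 0], [0, 0.2, 0], [0, 0.2, 0], [0, 0.2, 0]]'

```text
clock: 16.77
eef_pos: [467.2, 275.0, 45.9]
tcp_rot: [-3.14, -0.001, 0.209]
contact_force: [-0.8, -1.0, -0.6]
opening: 0.221
grasp_force: 49.2
```

Call:
carry_out --delta_pos '[[0, 0, 0.004], [0, 0, 0.007], [0, 0, 0.009], [0, 0, 0.01], [0, 0, 0.01], [0, 0, 0.01]]' --rot '[[0, 0, 0], [0, 0, 0], [0, 0, 0], [0, 0, 0], [0, 0, 0], [0, 0, 0]]'

```text
clock: 17.52
eef_pos: [466.6, 274.8, 35.3]
tcp_rot: [-3.141, 0.0, 0.209]
contact_force: [0.3, -0.1, -1.0]
opening: 0.221
grasp_force: 49.2
```

Call:
carry_out --delta_pos '[[0, 0, 0.0005], [0, 0, 0.001], [0, 0, 0.0015], [0, 0, 0.0015]]' --rot '[[0, 0, 0], [0, 0, 0], [0, 0, 0], [0, 0, 0]]'

```text
clock: 18.02
eef_pos: [466.6, 274.9, 34.2]
tcp_rot: [-3.141, 0.0, 0.21]
contact_force: [-1.6, -1.4, 8.4]
opening: 0.215
grasp_force: 50.2
```

Contact with the tray floor reads about 8 N. Releasing with a small opening, then retreating straight up.

Call:
carry_out --delta_pos '[[0, 0, 0], [0, 0, 0], [0, 0, 0], [0, 0, -0.01], [0, 0, -0.04], [0, 0, -0.09], [0, 0, -0.14], [0, 0, -0.18]]' --rot '[[0, 0, 0], [0, 0, 0], [0, 0, 0], [0, 0, 0], [0, 0, 0], [0, 0, 0], [0, 0, 0], [0, 0, 0]]' --claw 0.036

```text
clock: 19.02
eef_pos: [466.8, 274.8, 216.5]
tcp_rot: [-3.14, -0.002, 0.21]
contact_force: [0.6, 1.2, 0.3]
opening: 0.424
grasp_force: 0.0
```

Call:
carry_out --delta_pos '[[0, 0, 0], [0, 0, 0], [0, 0, 0]]' --rot '[[0, 0, 0], [0, 0, 0], [0, 0, 0]]'

```text
clock: 19.4
eef_pos: [465.9, 274.2, 212.5]
tcp_rot: [-3.141, 0.003, 0.209]
contact_force: [0.3, -0.5, 0.1]
opening: 0.423
grasp_force: 0.0
```

```bash
python3 - <<'E'
from h import *
u=np.array([.978,.2085]);v=np.array([-.2085,.978]);c=np.array([480.6,328.9])
im=r.grab_frame('wrist')
for t in('brush','artery_forceps','forceps'):
  for q in r.cut_out(t,'wrist')[:1]:
    ys,xs=np.nonzero(q['mask']); P=p2w('wrist',np.c_[xs,ys],14 if t=='brush' else 8)[:,:2]-c
    print(t,q['p'],np.round(q['box']),'tray x',(P@u).min(),(P@u).max(),'y',(P@v).min(),(P@v).max())
im=r.grab_frame('top')
for t in('pot','lid'):
  for q in r.recognise(t,'top')[:4]: print(t,q['p'],q['box'])
s=r.sense(); print(s['clock'],s['eef_pos'],s['contact_force'],s['opening'])
E
```

```text
brush 0.63 [268.  59. 304. 252.] tray x -95.03318410934139 97.90753649235073 y -65.4401197120316 -34.973758801320564
artery_forceps 0.61 [182.  68. 242. 235.] tray x -76.42882784459358 92.65393979929345 y 0.7405889247277893 59.848567746102994
forceps 0.77 [142.  52. 171. 224.] tray x -64.76164117221934 110.25750595705397 y 58.547296433584414 88.76904571693224
pot 0.79 [249.6, 187.7, 287.0, 229.7]
lid 0.62 [245.4, 249.3, 287.4, 289.7]
lid 0.59 [330.2, 199.0, 371.2, 236.5]
lid 0.39 [249.6, 186.3, 286.0, 228.1]
19.75 [466.53269459 274.61836496 213.34774979] [-0.92231096  1.0107304   0.17632085] 0.41707049198591145
```

The brush lies inside the tray's free half, clear of the forceps. The lid is in place and the pot is where it started, so I'm handing in.

```bash
python3 -c "
from rig import r
print(r.sign_off())"
```

```text
the job is handed in; nothing more can be done
None
```

I handed the job in at about 20 s, and no verdict came back. The steel lid is flat beside the pot with its knob up. I dipped the brush to about 35–40 mm below the rim, measured no contact force, and laid it flat in the free half of the tray. The last camera check showed the pot and forceps undisturbed; I did not re-check the bottle, carton and kidney dish.

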